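# Take the pile apart and put the tea corner back in order

## Task

The tea things were piled up on the hob while the worktop was wiped: take the pile apart and set each thing upright in the middle of its own place, the milk pot on the blue saucer, the yellow tin on the yellow coaster and the biscuit box on the wooden board, square with it; the egg timer, which now stands on that board, goes on the cork mat. Set things down gently, tip or drop nothing, and leave the mug and the soap where they stand.

Things in the scene. Friction and masses are not known exactly. Their poses are not given: they have to be found in the camera images.
- milk_pot_center (a point): small white milk portion pot with a foil lid, tapering: 39 mm across the lip at the top, about 29 mm across the foot, 21 mm high; at the start on top of the pile. Point: its centre, half-way up (10.5 mm above its underside); z is its upward axis. Grip it across the lip from any side.
- yellow_tin_center (a point): round yellow tin with an amber lid and a white paper band, 56 mm across, 36 mm high, flat top; at the start in the middle of the pile, on the biscuit box and under the milk pot. Point: its centre, 18 mm above its underside; z is its upward axis.
- biscuit_box_center (a point): clear plastic box of wrapped biscuits, 70 mm along its x, 68 mm along its y, 42 mm high, shut; at the start at the bottom of the pile, standing on the black glass hob, whose top lies at z = 0.005. Point: its centre, 21 mm above its underside; x and y lie square to its sides, z is up. Grip it by the two sides that face along y, 68 mm apart.
- egg_timer_center (a point): kitchen timer, round white base 60 mm across and 18 mm high, red domed dial 57 mm across above it, a red grip bar 8 mm thick (along x) and 44 mm long (along y) over the dome from 40 to 52 mm; at the start on the wooden board. Point: on its upright axis, 26 mm above its underside; z is up. It can be gripped round the body or by the bar; the dial does not turn.
- blue_saucer_top (a point): flat round blue saucer, 78 mm across, 8 mm high, fixed: the milk pot's place. Point: the middle of its top face, z up.
- yellow_coaster_top (a point): flat round yellow coaster, 86 mm across, 6 mm high, fixed: the yellow tin's place. Point: the middle of its top face, z up.
- board_top (a point): square wooden board, 100 x 100 mm, 10 mm high, fixed: the biscuit box's place, taken at the start by the egg timer. Point: the middle of its top face; x and y lie square to its edges, z up.
- cork_mat_top (a point): flat round cork mat, 98 mm across, 6 mm high, fixed: the egg timer's place. Point: the middle of its top face, z up.
- mug_center (a point): tall floral mug standing upside down, a bystander at the back of the hob: body 68 mm across, 118 mm high, its handle reaching 58 mm to its -y side. Point: on the body's axis, half-way up (59 mm); z is up.
- soap_center (a point): small paper-wrapped guest soap, white with a brown band, a bystander: 16 mm along x, 40 mm along y, 26 mm high, standing on edge. (Behind it a wall cabinet hangs over the back right of the worktop, x > 0.61, y < -0.05, from z = 0.566 up: swing the arm past it drawn in, not outstretched.) Point: its centre, 13 mm above its underside.
Not all that is in view belongs to the job. Of the things that look like the part that bears egg_timer_center, the middle-sized one is meant.

How it is judged:
At the end, for the whole second after the job is handed in: Milk pot on blue saucer, yellow tin on yellow coaster, biscuit box on board, egg timer on cork mat: each centre within 15 mm of the middle of its place, resting on it (5 mm), upright within 7 degrees, released, at rest; the box square with the board within 12 degrees (horizontal distance between milk_pot_center and blue_saucer_top below 0.015 m and z of milk_pot_center in the frame of blue_saucer_top between 0.0055 and 0.0155 m and angle between each of milk_pot_center, yellow_tin_center, biscuit_box_center, egg_timer_center's own z axis and vertical below 0.12 rad and linear speed of each of milk_pot, yellow_tin, biscuit_box, egg_timer below 0.02 m/s and contact force between the fingers and milk_pot below 0.05 N and horizontal distance between yellow_tin_center and yellow_coaster_top below 0.015 m and z of yellow_tin_center in the frame of yellow_coaster_top between 0.013 and 0.023 m and contact force between the fingers and yellow_tin below 0.05 N and horizontal distance between biscuit_box_center and board_top below 0.015 m and z of biscuit_box_center in the frame of board_top between 0.016 and 0.026 m and contact force between the fingers and biscuit_box below 0.05 N and horizontal distance between egg_timer_center and cork_mat_top below 0.015 m and z of egg_timer_center in the frame of cork_mat_top between 0.021 and 0.031 m and contact force between the fingers and egg_timer below 0.05 N and (angle between the x axis of biscuit_box_center and the x axis of board_top, either way round below 0.22 rad or angle between the x axis of biscuit_box_center and the y axis of board_top, either way round below 0.22 rad)); the robot touches nothing.
It fails at once if one of the four things tips over (by more than 40 degrees) (angle between any of milk_pot_center, yellow_tin_center, biscuit_box_center, egg_timer_center's own z axis and vertical above 0.7 rad).
It fails at once if one of the four things is dropped or thrown (faster than 0.7 m/s outside the fingers) ((linear speed of milk_pot above 0.7 m/s and contact force between the fingers and milk_pot below 0.05 N) or (linear speed of yellow_tin above 0.7 m/s and contact force between the fingers and yellow_tin below 0.05 N) or (linear speed of biscuit_box above 0.7 m/s and contact force between the fingers and biscuit_box below 0.05 N) or (linear speed of egg_timer above 0.7 m/s and contact force between the fingers and egg_timer below 0.05 N)).
It fails at once if the mug is pushed more than 20 mm from where it stood (distance of mug_center from where it was at the start of the episode above 0.02 m).
It fails at once if the soap is pushed more than 20 mm from where it stood (distance of soap_center from where it was at the start of the episode above 0.02 m).
It also fails if it takes over 104 s, if anything falls off the work surface, if the arm or the gripper's body presses on something with over 40 N, if the wrist force passes 120 N, or if a joint passes its speed limit or range.

## Robot

A 7-joint arm with a two-finger parallel gripper is mounted at the origin on a cart in front of the work surface, level with it; the furniture and walls round the work are solid. World frame = base frame: x ahead of the robot, y to its left, z up, the work surface at z = 0. Lengths are in m, angles in rad, forces in N, time in s.
With the tool pointing down it reaches from about 0.4 to 0.925 m from the base axis. Payload 5.6 kg.
Tool frame: the origin (TCP) lies midway between the tips of the shut fingers; the grasp point (between the pads) lies bot.pinch_z behind it (bot.pinch_z is the distance from the TCP to the grasp point, in m); z points along the fingers, y is the line along which they close (so a half turn about z gives the same grasp; the last joint's range is limited). The gripper opens to 85 mm and grips with 20 to 120 N. Pads are 22 mm wide; open, the fingers measure 114 mm over their backs; the gripper's body (76 mm by 85 mm) begins 54 mm behind the grasp point. The pads swing forward as they close: fully open they stand 13 mm farther back than shut.
Start: joints at [-1.283, 0.468, -0.012, 1.603, 0.006, 1.071, -0.056], TCP at [0.211, 0.615, 0.231] pointing down, gripper open.
Joint ranges: [-2.53, 2.53], [-0.31, 2.02], [-1.57, 1.55], [0.28, 2.44], [-1.29, 4.43], [0.15, 1.84], [-2.92, 2.92]. Speed limits (rad/s): [2.57, 2.57, 3.14, 3.14, 3.14, 3.14, 3.14].

## Interface

Orientations are given as a rotation vector (axis times angle).
In Python, from bench import bot gives the robot as it stands. The module is installed in compiled form; this text tells all that it offers.
- The arm moves only by the tool arm_command, never from a script. Its argument "deltas" is a list of rows, each an object with "linear": the shift along the tool's x, y, z each as a share of 80 mm, from -1 to 1, a list of three; "turn": the turn about the tool's z as a share of 180 degrees, from -1 to 1. A call has exactly 10 rows; each row shifts and turns the commanded pose from where the row before left it, along the tool's axes as they then stand; what a row does not reach is not made up. A row lasts 1/12 s, in which the tool goes at most 41.7 mm and 7.16 degrees, less where a joint would pass 70% of its speed; a pose out of reach is approached as far as the arm can. A call with a number of a shift or a turn outside -1 to 1 is refused whole. A call with a gripper value outside its range is refused whole. "fingers" is the closure, from 0 (fully open) to 1 (shut), set as the call begins (left out, the last holds). The fingers move at their own pace and stop on an object; "squeeze" is the grip in N (left out, the last holds). Time passes only in rows, so rows that do not move let the fingers close, or fill a call up. It gives the time, the measured TCP pose, the force, the opening and the grip force at its end, in the units of the state.
- bot.get_obs(): the state, without advancing time (a new reading comes with each control period).
- bot.snapshot(name): name is "scene" or "top" or "wrist"; returns the picture (420x560x3 uint8, red, green, blue); there is no depth.
- bot.get_calibration(name): a dict with "mtx" (3x3 intrinsics, pixels), "rvec" (rotation vector, rad) and "tvec" (3), from world to camera coordinates, as OpenCV has them; the wrist camera has in their place "tool_from_camera" (4x4, takes a point from camera to tool coordinates, whose origin is the TCP and whose axes are the flange's). Camera axes: x right, y down, z forward; pixel columns grow to the right and rows downward; lengths in m; the calibration is good to about 2 mm. A picture is of the moment at which its call begins: read the wrist's pose just before it. get_calibration takes no time and is no camera call.
- bot.close_job(): hands the job in; it is judged then, once.
The state is a dict: "clock": time; "joints": joint angles; "qvel": joint speeds; "joint_torque": joint torques, N m; "eef_pos": TCP position; "tool_rot": TCP orientation; "contact_force": force on the tool from outside, world axes, zero at the start; "torque": the same for the moment, N m; "width": finger opening in m; "gripper_force": force on a finger pad.
Only numpy, scipy, OpenCV 4.12 (cv2) and the standard library are available. Lean on these libraries where they do the work, as an engineer would, in place of code of your own. Each camera call takes 0.05 s, during which the arm holds its last target. There are 200 camera calls.

## Working session

There is one attempt and no reset: what is moved stays moved. The work goes in short steps, Python scripts to look and compute and a tool call to move; the robot and the scene stay as the last step left them, time stands still between calls to the robot, and variables do not carry over. Pictures are saved under pics/ and viewed, at most 18 in all, crops included, and the job is handed in when it is done.

Besides the shell and the picture viewer there is one more tool, called after "Call:" as name(argument=value, ...), one argument or row to a line, values as JSON. arm_command: Moves the arm, as the interface text tells. Its arguments: {"type":"object","properties":{"deltas":{"type":"array"},"fingers":{"type":"number"},"squeeze":{"type":"number"}},"required":["deltas"]}

```bash
mkdir -p pics; cat > h.py <<'E'
import numpy as np, cv2
from bench import bot
def cam(n):
    c=bot.get_calibration(n); K=np.array(c['mtx'],float)
    if n=='wrist':
        o=bot.get_obs(); R=cv2.Rodrigues(np.array(o['tool_rot'],float))[0]; T=np.eye(4);T[:3,:3]=R;T[:3,3]=o['eef_pos']
        M=np.linalg.inv(T@np.array(c['tool_from_camera']))
        return K,M[:3,:3],M[:3,3]
    return K,cv2.Rodrigues(np.array(c['rvec'],float))[0],np.array(c['tvec'],float).ravel()
def ray(C,uv,z):
    K,R,t=C; d=R.T@np.linalg.inv(K)@np.array([uv[0],uv[1],1.]); o=-R.T@t
    return o+d*(z-o[2])/d[2]
def proj(C,p):
    K,R,t=C; q=K@(R@np.array(p)+t); return q[:2]/q[2]
def snap(n,f):
    C=cam(n); im=bot.snapshot(n); cv2.imwrite('pics/'+f,im[:,:,::-1]); return C,im
E
python3 - <<'E'
from h import *
for n in ('scene','top','wrist'):
    C,im=snap(n,n+'0.png'); print(n,-C[1].T@C[2],C[0][0,0])
o=bot.get_obs();print(o,bot.pinch_z)
E
```

```text
scene [0.90331637 0.50341399 0.81918768] 405.0639570353621
top [ 2.23250708e-01 -3.44129975e-04  1.52251255e+00] 542.4074954788115
wrist [0.14902512 0.63624924 0.37360008] 310.2123116054178
{'clock': 0.15, 'joints': array([-1.28300666,  0.46820339, -0.01163031,  1.60340743,  0.00600035,
        1.07137787, -0.05628695]), 'qvel': array([-3.96759718e-04, -1.26363080e-03, -7.75484122e-04, -4.29347030e-03,
        9.09452689e-04, -1.18284157e-04, -4.10250546e-05]), 'joint_torque': array([ 6.80531684e-04, -5.32786846e+01,  2.16877449e-02, -2.51558125e+01,
        1.14788950e-02,  5.42964932e-03,  2.31075506e-05]), 'eef_pos': array([0.21101924, 0.61434762, 0.23054059]), 'tool_rot': array([-5.17257735e-01, -3.09858145e+00,  2.12801841e-03]), 'contact_force': array([-0.27910807,  0.15043608, -0.09900846]), 'torque': array([ 0.01383897, -0.04865789, -0.01942528]), 'gripper_force': 0.0, 'width': 0.08569446023792762} 0.0187
```

View pics/scene0.png

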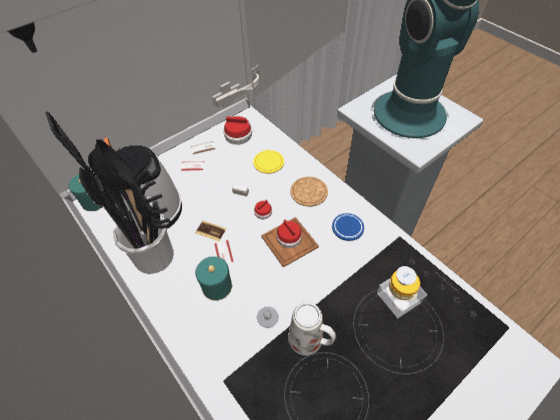

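View pics/top0.png

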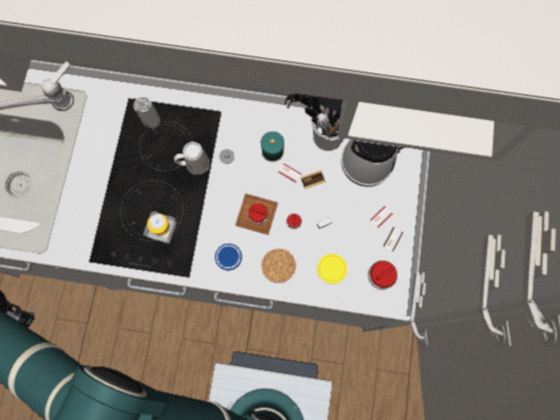

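The top view shows the pile at (158,226), blue saucer (228,257), cork mat (279,266), coaster (332,269), and the timer on its board at (258,213). The mug is at (196,158) and the soap at (324,223). The small timer (294,221) and the large one (383,275) are decoys.

```bash
cat > m1.py <<'E'
from h import *
def blob(im,lo,hi,near,k=1):
    hsv=cv2.cvtColor(im,cv2.COLOR_RGB2HSV); m=cv2.inRange(hsv,np.array(lo),np.array(hi))
    m=cv2.morphologyEx(m,cv2.MORPH_CLOSE,np.ones((3,3)))
    n,l,s,c=cv2.connectedComponentsWithStats(m)
    i=min((i for i in range(1,n) if s[i,4]>25),key=lambda i:np.hypot(*(c[i]-near)))
    cs=max(cv2.findContours((l==i).astype(np.uint8),0,1)[0],key=cv2.contourArea)
    h=cv2.convexHull(cs); e=cv2.fitEllipse(h); return np.array(e[0]),e,h,s[i,4]
E
python3 - <<'E'
from m1 import *
T=cam('top');S=cam('scene')
it=cv2.imread('pics/top0.png')[:,:,::-1].copy();isc=cv2.imread('pics/scene0.png')[:,:,::-1].copy()
for nm,lo,hi,z,a,b in [('saucer',(100,120,40),(130,255,255),.008,(228,257),(348,226)),('coaster',(24,150,120),(32,255,255),.006,(332,269),(268,161)),('cork',(8,80,90),(20,220,255),.006,(279,266),(308,191)),('board',(5,80,50),(16,255,200),.01,(258,215),(290,242))]:
    for im,C,p in((it,T,a),(isc,S,b)):
        c,e,h,A=blob(im,lo,hi,p); print(nm,c.round(1),np.round(e[1],1),A,ray(C,c,z).round(4))
for im,C,p in((it,T,(158,224)),(isc,S,(405,284))):
    c,e,h,A=blob(im,(15,120,120),(32,255,255),p); print('tin',c,e[1],A,ray(C,c,.005+.042+.03).round(4))
A=cv2.resize(it[180:290,120:350],None,fx=3.4,fy=3.4,interpolation=2)[:,:,::-1]
cv2.imwrite('pics/c1.png',A)
A=cv2.resize(isc[150:320,230:440],None,fx=3.5,fy=3.5,interpolation=2)[:,:,::-1]
cv2.imwrite('pics/c2.png',A)
E
```

```text
saucer [227.4 257. ] [19.  22.4] 313 [0.4364 0.1761 0.008 ]
saucer [347.7 226.6] [26.2 31.2] 636 [0.4417 0.1768 0.008 ]
coaster [331.8 268.3] [28.  28.6] 644 [ 0.4496 -0.1185  0.006 ]
coaster [268.5 161.4] [22.1 29.8] 528 [ 0.4527 -0.1158  0.006 ]
cork [278.2 265.3] [32.9 33.3] 872 [0.4354 0.0314 0.006 ]
cork [308.7 191.1] [28.8 37. ] 850 [0.4386 0.0334 0.006 ]
board [255.8 213.8] [40.5 44. ] 790 [0.5715 0.117  0.01  ]
board [288.9 241.8] [42.  62.4] 971 [0.5783 0.1195 0.01  ]
tin [157.46183777 223.409729  ] (20.71080207824707, 21.700654983520508) 169 [0.4888 0.3726 0.077 ]
tin [404.60092163 282.27780151] (27.78014373779297, 30.069318771362305) 392 [0.4897 0.3722 0.077 ]
```

View pics/c1.png

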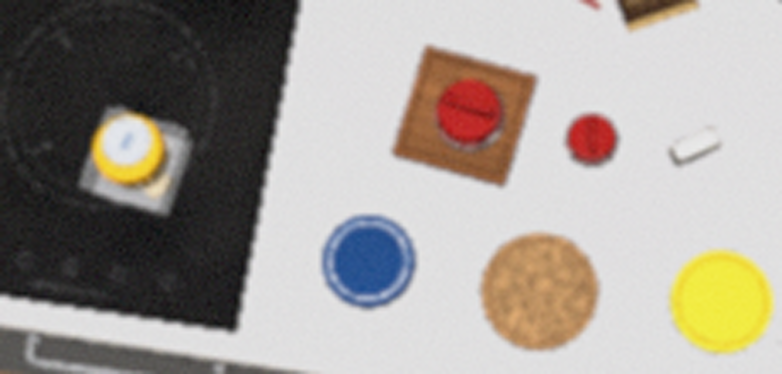

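View pics/c2.png

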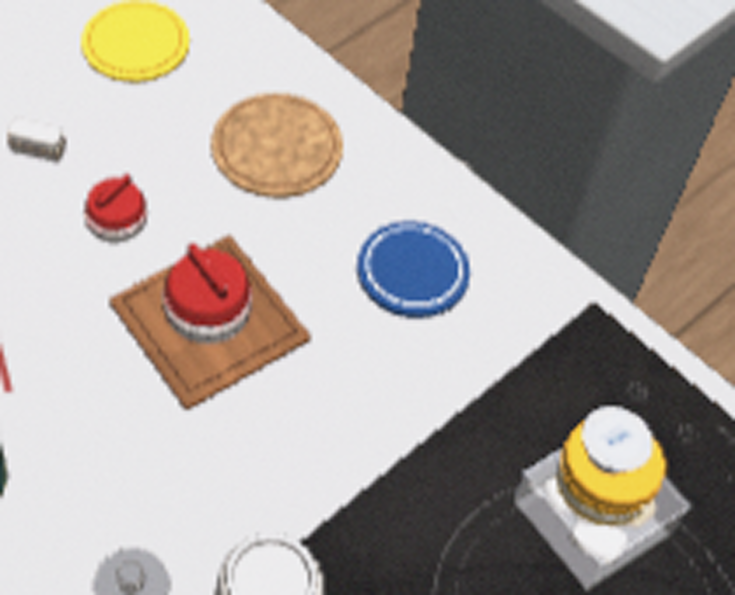

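The crops show the pot on the tin on the clear box, and the bar timer in the middle of the board. The box edges run nearly parallel to the board. Next I'll measure the yaws and the mug, and plan the wrist view.

```bash
cat >> m1.py <<'E'
def plan(p,yaw_deg=None,q=True):
    o=bot.get_obs(); R=cv2.Rodrigues(np.array(o['tool_rot']))[0]; d=R.T@(np.array(p)-o['eef_pos'])
    y=np.degrees(np.arctan2(R[1,1],R[0,1])); print('at',o['eef_pos'].round(4),'yaw_y',y.round(2),'tilt',R[2,2].round(4),'F',o['contact_force'].round(1),'w',round(o['width'],4),'t',round(o['clock'],1))
    print('shares total',(d/.08).round(3), None if yaw_deg is None else 'turn total %.3f'%(-(yaw_deg-y)/180))
E
python3 - <<'E'
from m1 import *
T=cam('top');S=cam('scene')
it=cv2.imread('pics/top0.png')[:,:,::-1].copy();isc=cv2.imread('pics/scene0.png')[:,:,::-1].copy()
c,e,h,A=blob(it,(5,80,50),(16,255,200),(256,214)); 
q=np.array([ray(T,p,.01)[:2] for p in cv2.boxPoints(cv2.minAreaRect(h))]); print(q.round(3),np.degrees(np.arctan2(*(q[1]-q[0])[::-1])),q.mean(0))
c,e,h,A=blob(isc,(5,80,50),(16,255,200),(290,242))
q=np.array([ray(S,p[0],.01)[:2] for p in h]); r=cv2.minAreaRect((q*1000).astype(np.float32)); print(r)
q=[ray(T,p,.047) for p in [(120+115/3.4,180+107/3.4),(120+190/3.4,180+130/3.4),(120+170/3.4,180+213/3.4),(120+82/3.4,180+187/3.4)]];print(np.round(q,3))
for p in [(195,153)]: print('mug',ray(T,p,.118))
print('mugS',ray(S,(307,315),.118), 'soap',ray(T,(324,223),.02))
M=np.array(bot.get_calibration('wrist')['tool_from_camera']);print(M.round(3)); print(cam('wrist')[0].round(1))
plan((.489,.3725,.23))
E
```

```text
[[0.531 0.169]
 [0.627 0.159]
 [0.614 0.062]
 [0.519 0.073]] -5.85675715757694 [0.5727653  0.11602739]
((575.3389892578125, 117.46194458007812), (99.24404907226562, 98.43578338623047), 82.5391616821289)
[[0.526 0.397 0.047]
 [0.517 0.333 0.047]
 [0.446 0.335 0.047]
 [0.457 0.41  0.047]]
mug [0.6903187  0.30095528 0.118     ]
mugS [0.69646986 0.30960748 0.118     ] soap [ 0.57213973 -0.07914766  0.02      ]
[[ 0.001 -0.965 -0.263  0.066]
 [ 1.     0.     0.     0.   ]
 [-0.    -0.263  0.965 -0.143]
 [ 0.     0.     0.     1.   ]]
[[310.2   0.  275. ]
 [  0.  310.2 208.9]
 [  0.    0.    1. ]]
at [0.211  0.6143 0.2305] yaw_y 71.05 tilt -1.0 F [-0.3  0.2 -0.1] w 0.0857 t 0.1
shares total [-4.268 -1.731  0.009] None
```

View pics/wrist0.png

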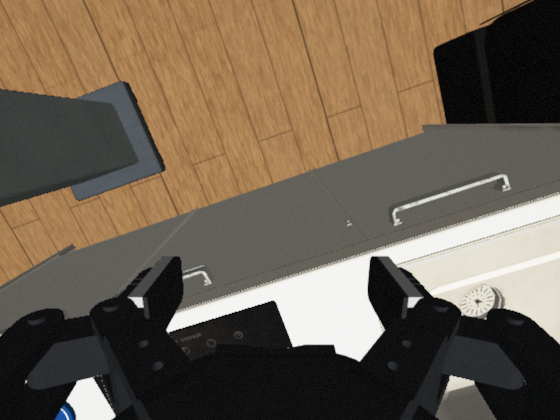

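The wrist view starts over the front edge, with the fingers at (150,290) and (400,290). I'll hover over the pile.

Call:
arm_command(
  deltas=[
    {"linear":[-0.4,-0.16,-0.11],"turn":0},
    {"linear":[-0.43,-0.173,-0.11],"turn":0},
    {"linear":[-0.43,-0.173,-0.11],"turn":0},
    {"linear":[-0.43,-0.173,-0.11],"turn":0},
    {"linear":[-0.43,-0.173,-0.11],"turn":0},
    {"linear":[-0.43,-0.173,-0.11],"turn":0},
    {"linear":[-0.43,-0.173,-0.11],"turn":0},
    {"linear":[-0.43,-0.173,-0.11],"turn":0},
    {"linear":[-0.43,-0.173,-0.11],"turn":0},
    {"linear":[-0.43,-0.173,-0.11],"turn":0},
  ],
  fingers=0,
  squeeze=20,
)

```text
clock: 0.98
eef_pos: [0.4906, 0.3723, 0.3196]
tool_rot: [-0.517, -3.099, 0.0]
contact_force: [0.4, 0.8, -0.3]
width: 0.085
gripper_force: 0.0
```

Call:
arm_command(
  deltas=[
    {"linear":[0,0,0],"turn":-0.03},
    {"linear":[0,0,0],"turn":-0.031},
    {"linear":[0,0,0],"turn":0},
    {"linear":[0,0,0],"turn":0},
    {"linear":[0,0,0],"turn":0},
    {"linear":[0,0,0],"turn":0},
    {"linear":[0,0,0],"turn":0},
    {"linear":[0,0,0],"turn":0},
    {"linear":[0,0,0],"turn":0},
    {"linear":[0,0,0],"turn":0},
  ],
)

```text
clock: 1.82
eef_pos: [0.4895, 0.374, 0.3193]
tool_rot: [0.219, 3.134, -0.0]
contact_force: [0.1, -0.8, 0.4]
width: 0.0855
gripper_force: 0.0
```

```bash
python3 - <<'E'
from m1 import *
C,im=snap('wrist','w1.png'); plan((.489,.3725,.086),82)
E
```

```text
at [0.4895 0.3739 0.3193] yaw_y 82.02 tilt -1.0 F [-0.  -0.9 -0.4] w 0.0853 t 1.9
shares total [ 0.004 -0.019  2.916] turn total 0.000
```

View pics/w1.png

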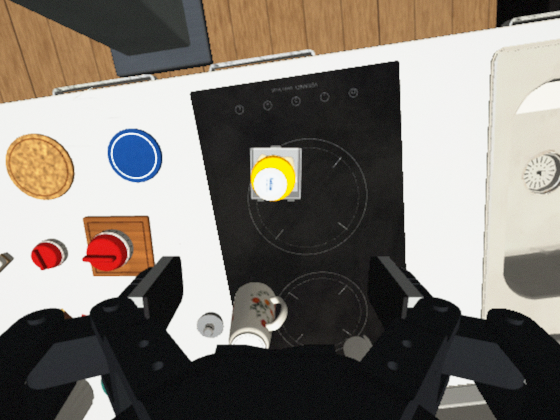

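The wrist view shows the pot at (270,184), the tin at (274,178), and the box with corners near (250,148) and (301,199). Saucer (134,155), cork (40,167) and board (119,245) are also in view.

```bash
python3 - <<'E'
from m1 import *
C=cam('wrist'); im=cv2.imread('pics/w1.png')[:,:,::-1].copy()
for nm,lo,hi,z,p in [('lid',(0,0,150),(179,110,255),.104,(270,184)),('tin',(15,120,120),(35,255,255),.083,(273,178)),('saucer',(100,120,40),(130,255,255),.008,(134,155)),('cork',(8,80,90),(20,220,255),.006,(40,167)),('board',(5,80,50),(16,255,200),.01,(119,245)),('timer',(172,120,60),(179,255,255),.045,(108,250))]:
    try:
        c,e,h,A=blob(im,lo,hi,p); print(nm,c.round(1),np.round(e[1],1),A,ray(C,c,z).round(4))
        if nm in('lid','tin','board'):
            q=np.array([ray(C,x[0],z)[:2] for x in h]); print(' rect',cv2.minAreaRect((q*1000).astype(np.float32)),' circ',cv2.minEnclosingCircle((q*1000).astype(np.float32)))
    except Exception as x: print(nm,x)
cv2.imwrite('pics/c3.png',cv2.resize(im[130:220,220:330],None,fx=6.5,fy=6.5,interpolation=2)[:,:,::-1])
for p in [(.489,.374,.104),(.489,.374,.047)]: print(proj(C,p))
E
```

```text
lid [268.1 185.1] [32.7 39.4] 956 [0.4915 0.3658 0.104 ]
 rect ((490.5466003417969, 366.5679626464844), (41.16038131713867, 38.26362609863281), 80.885009765625)  circ ((492.6151123046875, 364.8269348144531), 23.472450256347656)
tin [272.6 178. ] [44.9 46.3] 762 [0.4875 0.3716 0.083 ]
 rect ((486.947509765625, 372.7525329589844), (55.8560791015625, 53.7746467590332), 46.683929443359375)  circ ((488.1762390136719, 372.01885986328125), 28.832429885864258)
saucer [134.4 155.1] [50.  55.9] 2166 [0.4389 0.1755 0.008 ]
cork [ 39.3 166.3] [60.2 72.8] 3464 [0.4356 0.032  0.006 ]
board [117.8 244.1] [68.7 92.2] 2235 [0.5692 0.1156 0.01  ]
 rect ((573.33154296875, 117.4935073852539), (100.26373291015625, 98.95999908447266), 82.79298400878906)  circ ((573.169677734375, 117.6533203125), 68.80589294433594)
timer min() iterable argument is empty
[274.65287576 182.02647157]
[274.69879958 174.43578289]
```

View pics/c3.png

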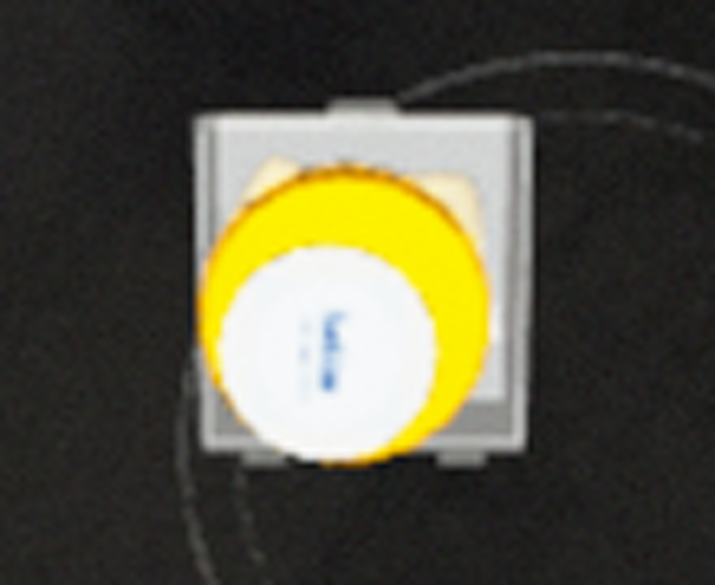

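The lid centre is at crop (327,352), about world (0.4915,0.369). The tin is at about (0.4875,0.3716) and the box at (0.488,0.375), already square with the tool. I'll take the pot.

Call:
arm_command(
  deltas=[
    {"linear":[-0.033,-0.058,0.35],"turn":0},
    {"linear":[0,0,0.4],"turn":0},
    {"linear":[0,0,0.4],"turn":0},
    {"linear":[0,0,0.4],"turn":0},
    {"linear":[0,0,0.4],"turn":0},
    {"linear":[0,0,0.35],"turn":0},
    {"linear":[0,0,0.3],"turn":0},
    {"linear":[0,0,0.2],"turn":0},
    {"linear":[0,0,0.1],"turn":0},
    {"linear":[0,0,0.016],"turn":0},
  ],
)

```text
clock: 2.7
eef_pos: [0.4908, 0.3683, 0.0843]
tool_rot: [-0.218, -3.132, 0.003]
contact_force: [-0.2, 0.4, 0.0]
width: 0.0853
gripper_force: 0.0
```

Call:
arm_command(
  deltas=[
    {"linear":[0,0,0],"turn":0},
    {"linear":[0,0,0],"turn":0},
    {"linear":[0,0,0],"turn":0},
    {"linear":[0,0,0],"turn":0},
    {"linear":[0,0,0],"turn":0},
    {"linear":[0,0,0],"turn":0},
    {"linear":[0,0,0],"turn":0},
    {"linear":[0,0,0],"turn":0},
    {"linear":[0,0,0],"turn":0},
    {"linear":[0,0,0],"turn":0},
  ],
  fingers=0.7,
  squeeze=20,
)

```text
clock: 3.53
eef_pos: [0.4923, 0.3693, 0.0875]
tool_rot: [0.219, 3.132, 0.002]
contact_force: [-1.3, -0.8, 6.5]
width: 0.0362
gripper_force: 19.5
```

Call:
arm_command(
  deltas=[
    {"linear":[0,0,-0.02],"turn":0},
    {"linear":[0,0,-0.03],"turn":0},
    {"linear":[0,0,-0.05],"turn":0},
    {"linear":[0,0,-0.1],"turn":0},
    {"linear":[0,0,-0.1],"turn":0},
    {"linear":[0,0,-0.15],"turn":0},
    {"linear":[0,0,-0.2],"turn":0},
    {"linear":[0,0,-0.2],"turn":0},
    {"linear":[0,0,-0.2],"turn":0},
    {"linear":[0,0,-0.2],"turn":0},
  ],
)

```text
clock: 4.37
eef_pos: [0.4918, 0.369, 0.188]
tool_rot: [0.219, 3.133, 0.001]
contact_force: [0.4, 0.7, -0.0]
width: 0.0359
gripper_force: 20.0
```

```bash
python3 - <<'E'
from m1 import *
C,im=snap('wrist','w2.png'); S,i2=snap('scene','s2.png'); plan((.4395,.1755,.12),82)
a=im[100:420,100:460]; b=cv2.resize(i2[210:330,330:465],None,fx=2.66,fy=2.66)
cv2.imwrite('pics/c4.png',np.hstack([a,b[:320,:400] if b.shape[0]>=320 else np.pad(b,((0,320-b.shape[0]),(0,0),(0,0)))])[:,:,::-1])
E
```

```text
at [0.4932 0.3702 0.1901] yaw_y 82.02 tilt -1.0 F [ 0.3  0.7 -0.5] w 0.036 t 4.5
shares total [ 0.331 -2.508  0.862] turn total 0.000
```

View pics/c4.png

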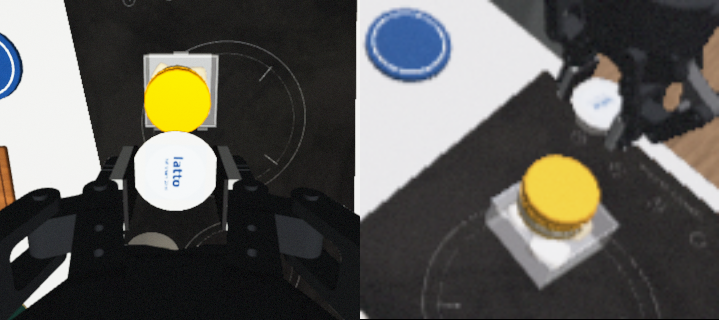

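The pot is held upright and the tin and box are undisturbed. I'll carry it over the saucer.

Call:
arm_command(
  deltas=[
    {"linear":[0.02,-0.15,0],"turn":0},
    {"linear":[0.04,-0.3,0],"turn":0},
    {"linear":[0.04,-0.35,0],"turn":0},
    {"linear":[0.05,-0.35,0.1],"turn":0},
    {"linear":[0.05,-0.35,0.1],"turn":0},
    {"linear":[0.04,-0.35,0.15],"turn":0},
    {"linear":[0.03,-0.3,0.15],"turn":0},
    {"linear":[0.02,-0.2,0.1],"turn":0},
    {"linear":[0.005,-0.1,0.05],"turn":0},
    {"linear":[0,-0.03,0],"turn":0},
  ],
)

```text
clock: 5.3
eef_pos: [0.4392, 0.1733, 0.1329]
tool_rot: [-0.222, -3.131, 0.003]
contact_force: [-0.1, 0.3, -0.8]
width: 0.0364
gripper_force: 20.1
```

```bash
python3 - <<'E'
from m1 import *
C,im=snap('wrist','w3.png'); plan((.4415,.176,.0125),82)
c,e,h,A=blob(im,(100,120,40),(130,255,255),proj(C,(.439,.176,.008))); print(c,e,A)
q=np.array([ray(C,x[0],.008)[:2] for x in h]); print(cv2.minEnclosingCircle((q*1000).astype(np.float32)),cv2.fitEllipse((q*1000).astype(np.float32)))
print(cv2.boundingRect(h))
c,e,h,A=blob(im,(0,0,170),(179,90,255),(273,270)); print(c,e)
for i in range(3):print(bot.get_obs()['eef_pos'])
E
```

```text
at [0.4401 0.1744 0.1336] yaw_y 81.94 tilt -1.0 F [ 0.  -0.7  0.2] w 0.0356 t 5.3
shares total [-0.017  0.023  1.514] turn total -0.000
[276.28564453 199.32928467] ((276.28564453125, 199.32928466796875), (83.85157012939453, 85.62065124511719), 88.09449005126953) 4729
((438.9473571777344, 174.6599884033203), 38.39076614379883) ((439.0177917480469, 174.6112060546875), (76.0982437133789, 76.59960174560547), 78.19537353515625)
(234, 158, 86, 78)
[218.57046509 281.82550049] ((218.57046508789062, 281.82550048828125), (5.874407768249512, 14.912642478942871), 159.2881622314453)
[0.44008531 0.1744443  0.13359244]
[0.44008531 0.1744443  0.13359244]
[0.44008531 0.1744443  0.13359244]
```

View pics/w3.png

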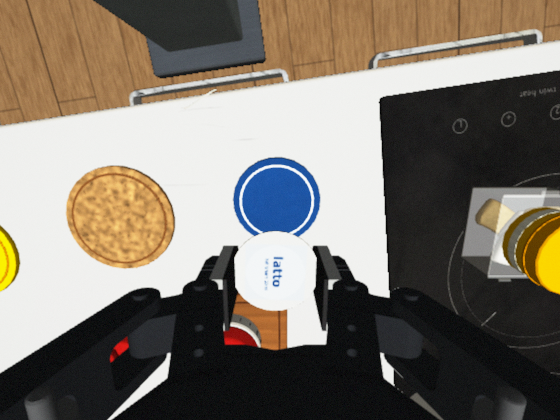

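The saucer is at (276,199) and the pot's lid at (275,270), aligned. I'll lower it.

Call:
arm_command(
  deltas=[
    {"linear":[-0.015,0.005,0.15],"turn":0},
    {"linear":[0,0,0.25],"turn":0},
    {"linear":[0,0,0.3],"turn":0},
    {"linear":[0,0,0.3],"turn":0},
    {"linear":[0,0,0.2],"turn":0},
    {"linear":[0,0,0.13],"turn":0},
    {"linear":[0,0,0.06],"turn":0},
    {"linear":[0,0,0.03],"turn":0},
    {"linear":[0,0,0.02],"turn":0},
    {"linear":[0,0,0.02],"turn":0},
  ],
)

```text
clock: 6.18
eef_pos: [0.4427, 0.1765, 0.0179]
tool_rot: [0.218, 3.132, 0.002]
contact_force: [0.1, 0.9, -0.3]
width: 0.0365
gripper_force: 20.1
```

Call:
arm_command(
  deltas=[
    {"linear":[0,0,0.012],"turn":0},
    {"linear":[0,0,0.012],"turn":0},
    {"linear":[0,0,0.012],"turn":0},
    {"linear":[0,0,0],"turn":0},
    {"linear":[0,0,0],"turn":0},
    {"linear":[0,0,0],"turn":0},
    {"linear":[0,0,0],"turn":0},
    {"linear":[0,0,0],"turn":0},
    {"linear":[0,0,0],"turn":0},
    {"linear":[0,0,0],"turn":0},
  ],
)

```text
clock: 7.02
eef_pos: [0.4419, 0.1759, 0.0143]
tool_rot: [0.218, 3.134, 0.0]
contact_force: [0.1, -0.3, -0.2]
width: 0.0362
gripper_force: 20.1
```

Call:
arm_command(
  deltas=[
    {"linear":[0,0,0.012],"turn":0},
    {"linear":[0,0,0],"turn":0},
    {"linear":[0,0,0.012],"turn":0},
    {"linear":[0,0,0],"turn":0},
    {"linear":[0,0,0.006],"turn":0},
    {"linear":[0,0,0],"turn":0},
    {"linear":[0,0,0],"turn":0},
    {"linear":[0,0,0],"turn":0},
    {"linear":[0,0,0],"turn":0},
    {"linear":[0,0,0],"turn":0},
  ],
)

```text
clock: 7.85
eef_pos: [0.4419, 0.1759, 0.0121]
tool_rot: [0.219, 3.134, 0.0]
contact_force: [-1.3, 0.0, 5.7]
width: 0.0365
gripper_force: 20.3
```

Call:
arm_command(
  deltas=[
    {"linear":[0,0,0],"turn":0},
    {"linear":[0,0,0],"turn":0},
    {"linear":[0,0,0],"turn":0},
    {"linear":[0,0,0],"turn":0},
    {"linear":[0,0,0],"turn":0},
    {"linear":[0,0,-0.05],"turn":0},
    {"linear":[0,0,-0.15],"turn":0},
    {"linear":[0,0,-0.3],"turn":0},
    {"linear":[0,0,-0.4],"turn":0},
    {"linear":[0,0,-0.4],"turn":0},
  ],
  fingers=0,
)

```text
clock: 8.68
eef_pos: [0.4412, 0.1755, 0.1168]
tool_rot: [-0.219, -3.132, 0.002]
contact_force: [1.1, -0.0, 0.6]
width: 0.0855
gripper_force: 0.0
```

```bash
python3 - <<'E'
from m1 import *
C,im=snap('wrist','w4.png'); T,i2=snap('top','t4.png')
c,e,h,A=blob(i2,(100,120,40),(130,255,255),(227,257)); print(c,ray(T,c,.008))
a=im; b=cv2.resize(i2[235:280,200:260],None,fx=4,fy=4,interpolation=2)
cv2.imwrite('pics/c5.png',np.hstack([a,np.pad(b,((0,240),(0,0),(0,0)))])[:,:,::-1])
plan((.4875,.3716,.15),82)
E
```

```text
[234.25349426 256.8710022 ] [0.4397719  0.15712685 0.008     ]
at [0.445  0.1773 0.1206] yaw_y 82.02 tilt -1.0 F [ 0.1 -0.3 -0.2] w 0.0855 t 8.8
shares total [-0.191  2.481 -0.353] turn total 0.000
```

View pics/c5.png

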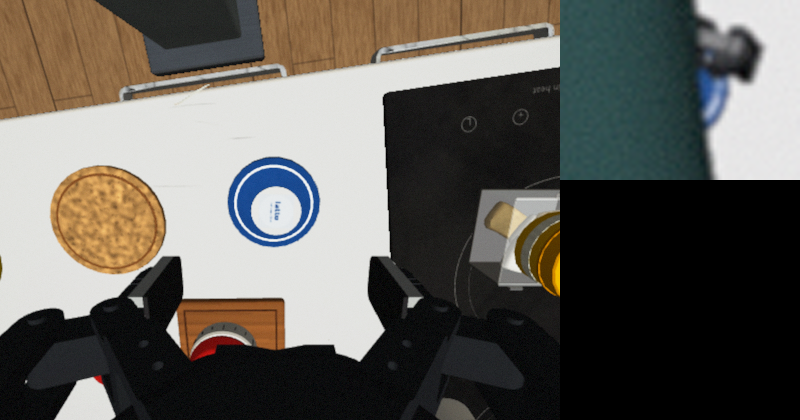

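The pot stands on the saucer, with its lid at (276,211) and the saucer at (274,201). I'll check it numerically while moving on to the tin.

Call:
arm_command(
  deltas=[
    {"linear":[-0.02,0.15,-0.1],"turn":0},
    {"linear":[-0.02,0.3,-0.15],"turn":0},
    {"linear":[-0.02,0.35,-0.15],"turn":0},
    {"linear":[-0.02,0.35,-0.2],"turn":0},
    {"linear":[-0.02,0.35,-0.2],"turn":0},
    {"linear":[-0.02,0.35,-0.1],"turn":0},
    {"linear":[-0.02,0.3,0],"turn":0},
    {"linear":[-0.02,0.2,0],"turn":0},
    {"linear":[-0.02,0.11,0],"turn":0},
    {"linear":[0,0,0],"turn":0},
  ],
)

```text
clock: 9.62
eef_pos: [0.4827, 0.3711, 0.1867]
tool_rot: [-0.214, -3.133, 0.001]
contact_force: [-0.6, 0.2, -0.7]
width: 0.0854
gripper_force: 0.0
```

```bash
python3 - <<'E'
from m1 import *
C,im=snap('wrist','w5.png')
S,i2=snap('scene','s5.png')
c,e,h,A=blob(im,(15,120,120),(35,255,255),proj(C,(.4875,.3716,.083)));q=np.array([ray(C,x[0],.083)[:2] for x in h]);print(c,A,cv2.minEnclosingCircle((q*1000).astype(np.float32)),cv2.fitEllipse((q*1000).astype(np.float32)))
p=cv2.minEnclosingCircle((q*1000).astype(np.float32))[0]; plan((p[0]/1000,p[1]/1000,.053),82)
c,e,h,A=blob(i2,(100,120,40),(130,255,255),(348,226)); q=np.array([ray(S,x[0],.008)[:2] for x in h]);print('saucer',cv2.minEnclosingCircle((q*1000).astype(np.float32)))
c,e,h,A=blob(i2,(0,0,150),(179,90,255),proj(S,(.439,.1755,.029))); q=np.array([ray(S,x[0],.029)[:2] for x in h]);print('lid',A,cv2.minEnclosingCircle((q*1000).astype(np.float32)))
E
```

```text
[276.05532837 211.34240723] 3612 ((487.2338562011719, 371.66436767578125), 29.23729705810547) ((487.26458740234375, 371.6823425292969), (55.51120376586914, 58.62737274169922), 83.63259887695312)
at [0.4831 0.3679 0.1869] yaw_y 82.01 tilt -1.0 F [-1.1 -0.4  0.3] w 0.0857 t 9.7
shares total [-0.047  0.057  1.674] turn total 0.000
saucer ((441.85693359375, 175.81507873535156), 38.12197494506836)
lid 69 ((577.0709838867188, 119.46827697753906), 28.42757225036621)
```

Call:
arm_command(
  deltas=[
    {"linear":[-0.047,0.04,0.1],"turn":0},
    {"linear":[0,0,0.2],"turn":0},
    {"linear":[0,0,0.3],"turn":0},
    {"linear":[0,0,0.3],"turn":0},
    {"linear":[0,0,0.3],"turn":0},
    {"linear":[0,0,0.2],"turn":0},
    {"linear":[0,0,0.15],"turn":0},
    {"linear":[0,0,0.1],"turn":0},
    {"linear":[0,0,0.02],"turn":0},
    {"linear":[0,0,0],"turn":0},
  ],
)

```text
clock: 10.55
eef_pos: [0.4879, 0.3712, 0.0542]
tool_rot: [-0.219, -3.134, 0.0]
contact_force: [0.3, 0.5, -0.1]
width: 0.0853
gripper_force: 0.0
```

Call:
arm_command(
  deltas=[
    {"linear":[0,0,0],"turn":0},
    {"linear":[0,0,0],"turn":0},
    {"linear":[0,0,0],"turn":0},
    {"linear":[0,0,0],"turn":0},
    {"linear":[0,0,0],"turn":0},
    {"linear":[0,0,0],"turn":0},
    {"linear":[0,0,0],"turn":0},
    {"linear":[0,0,0],"turn":0},
    {"linear":[0,0,0],"turn":0},
    {"linear":[0,0,0],"turn":0},
  ],
  fingers=0.6,
  squeeze=30,
)

```text
clock: 11.38
eef_pos: [0.4883, 0.372, 0.0557]
tool_rot: [0.218, 3.133, 0.002]
contact_force: [-1.5, -1.0, 6.7]
width: 0.0534
gripper_force: 31.3
```

Call:
arm_command(
  deltas=[
    {"linear":[0,0,-0.02],"turn":0},
    {"linear":[0,0,-0.03],"turn":0},
    {"linear":[0,0,-0.05],"turn":0},
    {"linear":[0,0,-0.1],"turn":0},
    {"linear":[0,0,-0.15],"turn":0},
    {"linear":[0,0,-0.2],"turn":0},
    {"linear":[0,0,-0.25],"turn":0},
    {"linear":[0,0,-0.25],"turn":0},
    {"linear":[0,0,-0.2],"turn":0},
    {"linear":[0,0,-0.1],"turn":0},
  ],
)

```text
clock: 12.22
eef_pos: [0.4888, 0.3724, 0.1659]
tool_rot: [0.218, 3.131, 0.005]
contact_force: [0.6, 0.4, -0.3]
width: 0.0541
gripper_force: 31.7
```

```bash
python3 - <<'E'
from m1 import *
C,im=snap('wrist','w6.png'); plan((.451,-.117,.15),82)
E
```

```text
at [0.4891 0.3726 0.1664] yaw_y 82.02 tilt -1.0 F [-0.2  0.5  0.8] w 0.0538 t 12.3
shares total [-0.377 -6.128  0.18 ] turn total 0.000
```

View pics/w6.png

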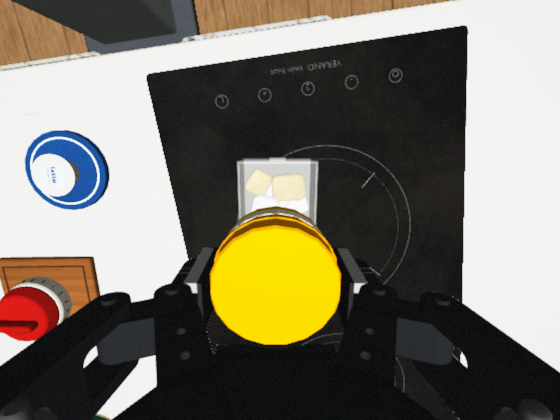

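The tin is held upright (275,280), and the pot sits on the saucer at (53,172). I'll carry the tin to the coaster.

Call:
arm_command(
  deltas=[
    {"linear":[-0.01,-0.15,0],"turn":0},
    {"linear":[-0.02,-0.3,0],"turn":0},
    {"linear":[-0.025,-0.4,0],"turn":0},
    {"linear":[-0.025,-0.4,0],"turn":0},
    {"linear":[-0.025,-0.4,0],"turn":0},
    {"linear":[-0.025,-0.4,0],"turn":0},
    {"linear":[-0.025,-0.4,0],"turn":0},
    {"linear":[-0.025,-0.4,0],"turn":0},
    {"linear":[-0.025,-0.4,0],"turn":0},
    {"linear":[-0.025,-0.4,0],"turn":0},
  ],
)

```text
clock: 13.1
eef_pos: [0.4636, 0.0772, 0.1613]
tool_rot: [-0.219, -3.132, 0.002]
contact_force: [-0.0, -0.9, -0.4]
width: 0.054
gripper_force: 31.8
```

Call:
arm_command(
  deltas=[
    {"linear":[-0.025,-0.4,0],"turn":0},
    {"linear":[-0.025,-0.4,0],"turn":0},
    {"linear":[-0.025,-0.4,0],"turn":0},
    {"linear":[-0.025,-0.4,0],"turn":0},
    {"linear":[-0.025,-0.35,0],"turn":0},
    {"linear":[-0.02,-0.3,0.05],"turn":0},
    {"linear":[-0.01,-0.16,0.1],"turn":0},
    {"linear":[0,-0.06,0.1],"turn":0},
    {"linear":[0,0,0],"turn":0},
    {"linear":[0,0,0],"turn":0},
  ],
)

```text
clock: 13.93
eef_pos: [0.449, -0.117, 0.1413]
tool_rot: [-0.218, -3.131, -0.001]
contact_force: [1.1, 0.2, -1.5]
width: 0.0537
gripper_force: 31.8
```

```bash
python3 - <<'E'
from m1 import *
C,im=snap('wrist','w7.png')
hsv=cv2.cvtColor(im,cv2.COLOR_RGB2HSV)
for p in [(.42,-.117,.006),(.435,-.117,.006)]:
    u=proj(C,p).astype(int); print(u,hsv[u[1],u[0]])
print('tin',hsv[280,275])
c,e,h,A=blob(im,(27,120,120),(35,255,255),proj(C,(.435,-.117,.006)));print(c,A,cv2.boundingRect(h))
q=np.array([ray(C,x[0],.006)[:2] for x in h if x[0][1]<215]);print(cv2.fitEllipse((q*1000).astype(np.float32)),q[:,0].min())
plan((.451,-.117,.0165),82)
E
```

```text
[270 167] [ 29 255 220]
[272 183] [ 29 255 221]
tin [ 22 255 224]
[272.75317383 199.05589294] 3957 (227, 155, 92, 69)
((450.9083557128906, -118.96006774902344), (83.9970932006836, 84.15025329589844), 2.124425172805786) 0.40895421165178636
at [ 0.4497 -0.1166  0.1418] yaw_y 82.09 tilt -1.0 F [ 0.1  0.4 -1. ] w 0.0535 t 14.0
shares total [-0.019 -0.003  1.566] turn total 0.001
```

View pics/w7.png

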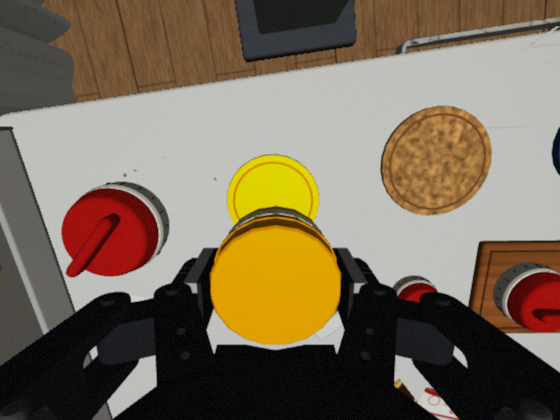

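The coaster fits at (0.451,-0.119), with the tin over it and the large timer clear. I'll lower it.

Call:
arm_command(
  deltas=[
    {"linear":[-0.019,-0.025,0.15],"turn":0},
    {"linear":[0,0,0.25],"turn":0},
    {"linear":[0,0,0.3],"turn":0},
    {"linear":[0,0,0.3],"turn":0},
    {"linear":[0,0,0.25],"turn":0},
    {"linear":[0,0,0.15],"turn":0},
    {"linear":[0,0,0.07],"turn":0},
    {"linear":[0,0,0.03],"turn":0},
    {"linear":[0,0,0.02],"turn":0},
    {"linear":[0,0,0.01],"turn":0},
  ],
)

```text
clock: 14.82
eef_pos: [0.4522, -0.1196, 0.0205]
tool_rot: [0.217, 3.133, 0.0]
contact_force: [0.6, -0.7, -0.5]
width: 0.054
gripper_force: 31.8
```

Call:
arm_command(
  deltas=[
    {"linear":[0,0,0.012],"turn":0},
    {"linear":[0,0,0],"turn":0},
    {"linear":[0,0,0.012],"turn":0},
    {"linear":[0,0,0],"turn":0},
    {"linear":[0,0,0.01],"turn":0},
    {"linear":[0,0,0],"turn":0},
    {"linear":[0,0,0],"turn":0},
    {"linear":[0,0,0],"turn":0},
    {"linear":[0,0,0],"turn":0},
    {"linear":[0,0,0],"turn":0},
  ],
)

```text
clock: 15.65
eef_pos: [0.4515, -0.1199, 0.0172]
tool_rot: [0.218, 3.134, 0.0]
contact_force: [-1.3, -0.6, -1.0]
width: 0.0538
gripper_force: 31.8
```

Call:
arm_command(
  deltas=[
    {"linear":[0,0,0.012],"turn":0},
    {"linear":[0,0,0],"turn":0},
    {"linear":[0,0,0.012],"turn":0},
    {"linear":[0,0,0],"turn":0},
    {"linear":[0,0,0.006],"turn":0},
    {"linear":[0,0,0],"turn":0},
    {"linear":[0,0,0],"turn":0},
    {"linear":[0,0,0],"turn":0},
    {"linear":[0,0,0],"turn":0},
    {"linear":[0,0,0],"turn":0},
  ],
)

```text
clock: 16.48
eef_pos: [0.4515, -0.1199, 0.0148]
tool_rot: [0.219, 3.134, 0.0]
contact_force: [-0.0, 0.4, -1.2]
width: 0.0541
gripper_force: 31.8
```

Call:
arm_command(
  deltas=[
    {"linear":[0,0,0.006],"turn":0},
    {"linear":[0,0,0],"turn":0},
    {"linear":[0,0,0.006],"turn":0},
    {"linear":[0,0,0],"turn":0},
    {"linear":[0,0,0.006],"turn":0},
    {"linear":[0,0,0],"turn":0},
    {"linear":[0,0,0.005],"turn":0},
    {"linear":[0,0,0],"turn":0},
    {"linear":[0,0,0],"turn":0},
    {"linear":[0,0,0],"turn":0},
  ],
)

```text
clock: 17.32
eef_pos: [0.4515, -0.1199, 0.0142]
tool_rot: [0.219, 3.134, 0.001]
contact_force: [-4.1, 0.8, 16.7]
width: 0.0537
gripper_force: 33.1
```

Call:
arm_command(
  deltas=[
    {"linear":[0,0,-0.01],"turn":0},
    {"linear":[0,0,0],"turn":0},
    {"linear":[0,0,0],"turn":0},
    {"linear":[0,0,0],"turn":0},
    {"linear":[0,0,0],"turn":0},
    {"linear":[0,0,0],"turn":0},
    {"linear":[0,0,-0.1],"turn":0},
    {"linear":[0,0,-0.25],"turn":0},
    {"linear":[0,0,-0.4],"turn":0},
    {"linear":[0,0,-0.4],"turn":0},
  ],
  fingers=0,
)

```text
clock: 18.15
eef_pos: [0.4505, -0.1199, 0.1066]
tool_rot: [-0.219, -3.131, 0.0]
contact_force: [1.4, -0.3, 0.4]
width: 0.0851
gripper_force: 0.0
```

Call:
arm_command(
  deltas=[
    {"linear":[0,0,-0.4],"turn":0},
    {"linear":[0,0,-0.3],"turn":0},
    {"linear":[0,0,-0.2],"turn":0},
    {"linear":[0,0,0],"turn":0},
    {"linear":[0,0,0],"turn":0},
    {"linear":[0,0,0],"turn":0},
    {"linear":[0,0,0],"turn":0},
    {"linear":[0,0,0],"turn":0},
    {"linear":[0,0,0],"turn":0},
    {"linear":[0,0,0],"turn":0},
  ],
)

```text
clock: 18.98
eef_pos: [0.4511, -0.1199, 0.1771]
tool_rot: [-0.219, -3.133, 0.0]
contact_force: [0.6, 0.3, -0.5]
width: 0.0853
gripper_force: 0.0
```

```bash
cat >> m1.py <<'E'
def circ(im,C,lo,hi,z,p,f=None):
    c,e,h,A=blob(im,lo,hi,proj(C,p)); q=np.array([ray(C,x[0],z)[:2] for x in h if f is None or f(x[0])])*1000
    return A,np.round(cv2.minEnclosingCircle(q.astype(np.float32))[0],1),np.round(cv2.minEnclosingCircle(q.astype(np.float32))[1],1)
E
python3 - <<'E'
from m1 import *
C,im=snap('wrist','w8.png')
print('tin',circ(im,C,(15,120,120),(25,255,255),.042,(.451,-.119,.042)))
print('coaster',circ(im,C,(26,120,120),(35,255,255),.006,(.42,-.119,.006)))
print('cork',circ(im,C,(8,80,90),(20,220,255),.006,(.436,.032,.006)))
print(proj(C,(.451,-.119,.042)))
plan((.574,.117,.2),82)
E
```

```text
tin (np.int32(3317), array([ 446.3, -118.1]), np.float64(35.2))
coaster (np.int32(2173), array([ 451.1, -119. ]), np.float64(42.5))
cork (np.int32(7417), array([436.5,  30.2]), np.float64(48.8))
[275.5069138  198.25578974]
at [ 0.4512 -0.1199  0.1773] yaw_y 82.02 tilt -1.0 F [ 0.3 -0.5  1.1] w 0.0857 t 19.0
shares total [-1.109  3.145 -0.286] turn total 0.000
```

View pics/w8.png

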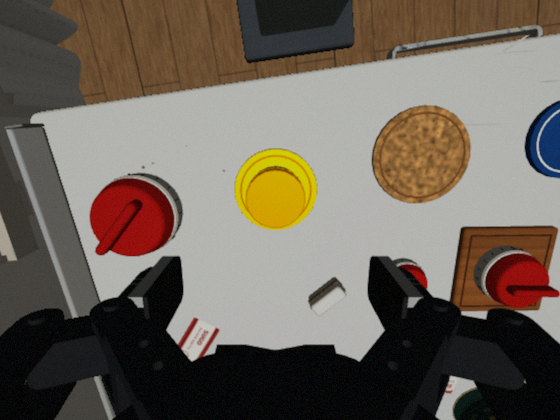

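The tin's lid is at (275,198), exactly where a centred tin should show. Next is the egg timer.

Call:
arm_command(
  deltas=[
    {"linear":[-0.06,0.15,-0.03],"turn":0},
    {"linear":[-0.1,0.3,-0.05],"turn":0},
    {"linear":[-0.14,0.4,-0.05],"turn":0},
    {"linear":[-0.14,0.4,-0.05],"turn":0},
    {"linear":[-0.14,0.4,-0.05],"turn":0},
    {"linear":[-0.14,0.4,-0.05],"turn":0},
    {"linear":[-0.14,0.4,0],"turn":0},
    {"linear":[-0.12,0.35,0],"turn":0},
    {"linear":[-0.09,0.23,0],"turn":0},
    {"linear":[-0.04,0.115,0],"turn":0},
  ],
)

```text
clock: 19.87
eef_pos: [0.575, 0.1205, 0.1996]
tool_rot: [-0.212, -3.134, -0.001]
contact_force: [0.1, 0.4, -0.1]
width: 0.0855
gripper_force: 0.0
```

Call:
arm_command(
  deltas=[
    {"linear":[0,0,0],"turn":0},
    {"linear":[0,0,0],"turn":0},
    {"linear":[0,0,0],"turn":0},
    {"linear":[0,0,0],"turn":0},
    {"linear":[0,0,0],"turn":0},
    {"linear":[0,0,0],"turn":0},
    {"linear":[0,0,0],"turn":0},
    {"linear":[0,0,0],"turn":0},
    {"linear":[0,0,0],"turn":0},
    {"linear":[0,0,0],"turn":0},
  ],
)

```text
clock: 20.7
eef_pos: [0.5743, 0.1169, 0.2002]
tool_rot: [0.219, 3.134, -0.0]
contact_force: [-0.8, 0.2, -0.1]
width: 0.0854
gripper_force: 0.0
```

```bash
python3 - <<'E'
from m1 import *
C,im=snap('wrist','w9.png')
plan((.575,.117,.02),82)
for p in [(.575,.117,.062),(.575,.117,.028),(.575,.117,.01)]: print(proj(C,p))
hsv=cv2.cvtColor(im,cv2.COLOR_RGB2HSV); hsv[:,:,0]=(hsv[:,:,0].astype(int)+90)%180
m=cv2.cvtColor(hsv,cv2.COLOR_HSV2RGB)
print('red',circ(m,C,(80,120,60),(97,255,255),.028,(.575,.117,.035)))
c,e,h,A=blob(im,(5,80,50),(16,255,200),proj(C,(.575,.117,.01)));q=np.array([ray(C,x[0],.01)[:2] for x in h])*1000;print('board',cv2.minAreaRect(q.astype(np.float32)))
E
```

```text
at [0.5743 0.117  0.2002] yaw_y 82.03 tilt -1.0 F [-0.3  0.   0.4] w 0.085 t 20.8
shares total [-9.000e-03  1.000e-03  2.252e+00] turn total 0.000
[274.75409203 198.22243712]
[274.77920792 190.68960667]
[274.7905375  187.29160494]
red (np.int32(2399), array([572.5, 110.1]), np.float64(29.0))
board ((573.698486328125, 115.79232788085938), (98.53577423095703, 98.67762756347656), 82.64850616455078)
```

View pics/w9.png

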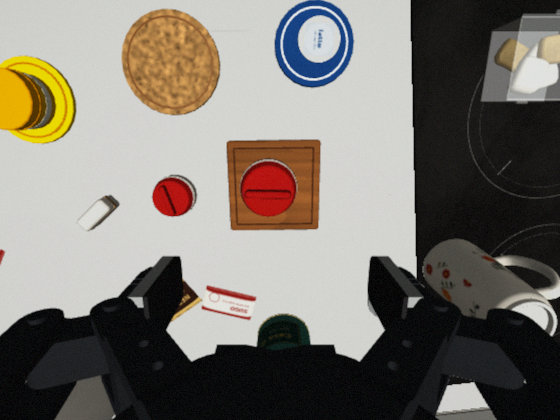

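The board is at (274,185), with the timer at (268,188) (world 0.5725,0.110) and its bar along the tool's y. I'll grip it round the body.

Call:
arm_command(
  deltas=[
    {"linear":[0.01,-0.09,0.15],"turn":0},
    {"linear":[0,0,0.3],"turn":0},
    {"linear":[0,0,0.35],"turn":0},
    {"linear":[0,0,0.35],"turn":0},
    {"linear":[0,0,0.35],"turn":0},
    {"linear":[0,0,0.3],"turn":0},
    {"linear":[0,0,0.25],"turn":0},
    {"linear":[0,0,0.16],"turn":0},
    {"linear":[0,0,0.1],"turn":0},
    {"linear":[0,0,0.036],"turn":0},
  ],
)

```text
clock: 21.58
eef_pos: [0.5721, 0.1099, 0.0115]
tool_rot: [-0.218, -3.133, 0.001]
contact_force: [-0.0, 0.3, 0.2]
width: 0.0857
gripper_force: 0.0
```

Call:
arm_command(
  deltas=[
    {"linear":[0,0,0],"turn":0},
    {"linear":[0,0,0],"turn":0},
    {"linear":[0,0,0],"turn":0},
    {"linear":[0,0,0],"turn":0},
    {"linear":[0,0,0],"turn":0},
    {"linear":[0,0,0],"turn":0},
    {"linear":[0,0,0],"turn":0},
    {"linear":[0,0,0],"turn":0},
    {"linear":[0,0,0],"turn":0},
    {"linear":[0,0,0],"turn":0},
  ],
  fingers=0.6,
  squeeze=30,
)

```text
clock: 22.42
eef_pos: [0.5735, 0.1101, 0.0141]
tool_rot: [0.218, 3.132, 0.001]
contact_force: [-1.4, -0.3, 6.5]
width: 0.0565
gripper_force: 32.0
```

Call:
arm_command(
  deltas=[
    {"linear":[0,0,-0.02],"turn":0},
    {"linear":[0,0,-0.03],"turn":0},
    {"linear":[0,0,-0.06],"turn":0},
    {"linear":[0,0,-0.12],"turn":0},
    {"linear":[0,0,-0.2],"turn":0},
    {"linear":[0,0,-0.25],"turn":0},
    {"linear":[0,0,-0.25],"turn":0},
    {"linear":[0,0,-0.2],"turn":0},
    {"linear":[0,0,-0.15],"turn":0},
    {"linear":[0,0,-0.1],"turn":0},
  ],
)

```text
clock: 23.25
eef_pos: [0.5731, 0.1101, 0.1249]
tool_rot: [0.218, 3.132, 0.001]
contact_force: [0.6, 0.7, -1.2]
width: 0.0567
gripper_force: 32.2
```

Call:
arm_command(
  deltas=[
    {"linear":[0.08,-0.065,0],"turn":0},
    {"linear":[0.15,-0.12,0],"turn":0},
    {"linear":[0.25,-0.2,0],"turn":0},
    {"linear":[0.3,-0.23,0],"turn":0},
    {"linear":[0.3,-0.23,0],"turn":0},
    {"linear":[0.25,-0.2,0],"turn":0},
    {"linear":[0.15,-0.12,0],"turn":0},
    {"linear":[0.07,-0.05,0],"turn":0},
    {"linear":[0,0,0],"turn":0},
    {"linear":[0,0,0],"turn":0},
  ],
)

```text
clock: 24.08
eef_pos: [0.4367, 0.0312, 0.1228]
tool_rot: [0.218, 3.133, 0.0]
contact_force: [0.4, 1.2, -1.2]
width: 0.0569
gripper_force: 32.2
```

```bash
python3 - <<'E'
from m1 import *
C,im=snap('wrist','w10.png')
print('cork',circ(im,C,(8,80,90),(20,220,255),.006,(.42,.031,.006)))
c,e,h,A=blob(im,(8,80,90),(20,220,255),proj(C,(.42,.031,.006)));print(cv2.boundingRect(h))
plan((.4365,.031,.014),82)
E
```

```text
cork (np.int32(5587), array([436.2,  30.8]), np.float64(48.5))
(218, 146, 113, 79)
at [0.4372 0.0314 0.1229] yaw_y 82.05 tilt -1.0 F [ 1.1  0.5 -0.7] w 0.0565 t 24.1
shares total [ 0.009 -0.007  1.362] turn total 0.000
```

View pics/w10.png

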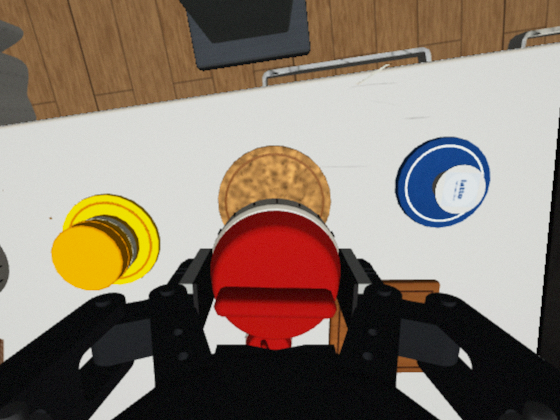

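The timer is held level over the cork mat (274,195). I'll lower it.

Call:
arm_command(
  deltas=[
    {"linear":[0.01,-0.007,0.15],"turn":0},
    {"linear":[0,0,0.25],"turn":0},
    {"linear":[0,0,0.3],"turn":0},
    {"linear":[0,0,0.25],"turn":0},
    {"linear":[0,0,0.2],"turn":0},
    {"linear":[0,0,0.1],"turn":0},
    {"linear":[0,0,0.06],"turn":0},
    {"linear":[0,0,0.03],"turn":0},
    {"linear":[0,0,0.02],"turn":0},
    {"linear":[0,0,0.01],"turn":0},
  ],
)

```text
clock: 24.97
eef_pos: [0.436, 0.0307, 0.0137]
tool_rot: [0.218, 3.133, 0.0]
contact_force: [1.0, -0.5, -0.7]
width: 0.0565
gripper_force: 32.3
```

Call:
arm_command(
  deltas=[
    {"linear":[0,0,0.01],"turn":0},
    {"linear":[0,0,0],"turn":0},
    {"linear":[0,0,0.01],"turn":0},
    {"linear":[0,0,0],"turn":0},
    {"linear":[0,0,0.006],"turn":0},
    {"linear":[0,0,0],"turn":0},
    {"linear":[0,0,0],"turn":0},
    {"linear":[0,0,0],"turn":0},
    {"linear":[0,0,0],"turn":0},
    {"linear":[0,0,0],"turn":0},
  ],
)

```text
clock: 25.8
eef_pos: [0.4353, 0.0305, 0.0112]
tool_rot: [-0.218, -3.134, 0.0]
contact_force: [-0.2, 0.4, -0.2]
width: 0.0566
gripper_force: 32.3
```

Call:
arm_command(
  deltas=[
    {"linear":[0,0,0.006],"turn":0},
    {"linear":[0,0,0],"turn":0},
    {"linear":[0,0,0.006],"turn":0},
    {"linear":[0,0,0],"turn":0},
    {"linear":[0,0,0.006],"turn":0},
    {"linear":[0,0,0],"turn":0},
    {"linear":[0,0,0.004],"turn":0},
    {"linear":[0,0,0],"turn":0},
    {"linear":[0,0,0],"turn":0},
    {"linear":[0,0,0],"turn":0},
  ],
)

```text
clock: 26.63
eef_pos: [0.4354, 0.0305, 0.01]
tool_rot: [0.219, 3.134, 0.0]
contact_force: [-2.3, -0.8, 8.2]
width: 0.0566
gripper_force: 33.0
```

Call:
arm_command(
  deltas=[
    {"linear":[0,0,-0.005],"turn":0},
    {"linear":[0,0,0],"turn":0},
    {"linear":[0,0,0],"turn":0},
    {"linear":[0,0,0],"turn":0},
    {"linear":[0,0,0],"turn":0},
    {"linear":[0,0,0],"turn":0},
    {"linear":[0,0,-0.1],"turn":0},
    {"linear":[0,0,-0.25],"turn":0},
    {"linear":[0,0,-0.4],"turn":0},
    {"linear":[0,0,-0.4],"turn":0},
  ],
  fingers=0,
)

```text
clock: 27.47
eef_pos: [0.4344, 0.0302, 0.1027]
tool_rot: [-0.219, -3.132, 0.001]
contact_force: [0.4, 0.3, -0.9]
width: 0.0853
gripper_force: 0.0
```

Call:
arm_command(
  deltas=[
    {"linear":[0,0,-0.4],"turn":0},
    {"linear":[0,0,-0.4],"turn":0},
    {"linear":[0,0,-0.2],"turn":0},
    {"linear":[0,0,-0.1],"turn":0},
    {"linear":[0,0,0],"turn":0},
    {"linear":[0,0,0],"turn":0},
    {"linear":[0,0,0],"turn":0},
    {"linear":[0,0,0],"turn":0},
    {"linear":[0,0,0],"turn":0},
    {"linear":[0,0,0],"turn":0},
  ],
)

```text
clock: 28.3
eef_pos: [0.4349, 0.0303, 0.189]
tool_rot: [-0.219, -3.132, 0.001]
contact_force: [0.2, 0.2, 0.1]
width: 0.0854
gripper_force: 0.0
```

```bash
python3 - <<'E'
from m1 import *
C,im=snap('wrist','w11.png')
hsv=cv2.cvtColor(im,cv2.COLOR_RGB2HSV); hsv[:,:,0]=(hsv[:,:,0].astype(int)+90)%180
m=cv2.cvtColor(hsv,cv2.COLOR_HSV2RGB)
print('red',circ(m,C,(80,120,60),(97,255,255),.024,(.436,.031,.035)))
print('cork',circ(im,C,(8,80,90),(20,220,255),.006,(.4,.031,.006)))
print('saucer',circ(im,C,(100,120,40),(130,255,255),.008,(.42,.175,.008)))
print('lid',circ(im,C,(0,0,150),(179,60,255),.029,(.439,.175,.029)))
plan((.488,.375,.2),82)
E
```

```text
red (np.int32(2494), array([434.4,  31. ]), np.float64(29.0))
cork (np.int32(3644), array([436.3,  30.7]), np.float64(48.4))
saucer (np.int32(2527), array([438.7, 173.8]), np.float64(38.9))
lid (np.int32(1631), array([435. , 166.2]), np.float64(31.2))
at [0.435  0.0304 0.1892] yaw_y 82.02 tilt -1.0 F [-0.5  0.2 -0.4] w 0.0853 t 28.4
shares total [-0.057  4.358 -0.138] turn total 0.000
```

The timer sits within 2 mm of the mat centre. The box is next.

Call:
arm_command(
  deltas=[
    {"linear":[0,0.2,-0.05],"turn":0},
    {"linear":[-0.01,0.35,-0.05],"turn":0},
    {"linear":[-0.01,0.45,-0.04],"turn":0},
    {"linear":[-0.01,0.48,0],"turn":0},
    {"linear":[-0.01,0.48,0],"turn":0},
    {"linear":[-0.01,0.48,0],"turn":0},
    {"linear":[-0.007,0.48,0],"turn":0},
    {"linear":[0,0.48,0],"turn":0},
    {"linear":[0,0.48,0],"turn":0},
    {"linear":[0,0.3,0],"turn":0},
  ],
)

```text
clock: 29.18
eef_pos: [0.4855, 0.3655, 0.2004]
tool_rot: [-0.213, -3.134, -0.002]
contact_force: [0.7, -0.1, 0.1]
width: 0.0855
gripper_force: 0.0
```

Call:
arm_command(
  deltas=[
    {"linear":[0,0.13,0],"turn":0},
    {"linear":[0,0.048,0],"turn":0},
    {"linear":[0,0,0],"turn":0},
    {"linear":[0,0,0],"turn":0},
    {"linear":[0,0,0],"turn":0},
    {"linear":[0,0,0],"turn":0},
    {"linear":[0,0,0],"turn":0},
    {"linear":[0,0,0],"turn":0},
    {"linear":[0,0,0],"turn":0},
    {"linear":[0,0,0],"turn":0},
  ],
)

```text
clock: 30.02
eef_pos: [0.4883, 0.3749, 0.2012]
tool_rot: [0.219, 3.134, 0.0]
contact_force: [-0.3, 1.4, -0.5]
width: 0.0852
gripper_force: 0.0
```

```bash
python3 - <<'E'
from m1 import *
C,im=snap('wrist','w12.png')
plan((.488,.375,.02),82)
print(proj(C,(.488,.375,.047)))
g=(cv2.cvtColor(im,cv2.COLOR_RGB2HSV)[:,:,2]>75).astype(np.uint8)*255
n,l,s,c=cv2.connectedComponentsWithStats(g); u=proj(C,(.488,.375,.047))
i=min(range(1,n),key=lambda i:np.hypot(*(c[i]-u))+(1e3 if s[i,4]<2000 else 0));print(s[i],c[i])
mm=cv2.morphologyEx((l==i).astype(np.uint8),cv2.MORPH_OPEN,np.ones((15,15)))
h=max(cv2.findContours(mm,0,1)[0],key=cv2.contourArea); q=np.array([ray(C,x[0],.047)[:2] for x in h])*1000;print(cv2.minAreaRect(q.astype(np.float32)))
cv2.imwrite('pics/c6.png',cv2.resize(im[130:290,190:370],None,fx=3.5,fy=3.5,interpolation=2)[:,:,::-1])
E
```

```text
at [0.4883 0.375  0.2012] yaw_y 82.02 tilt -1.0 F [ 0.3 -0.5 -0.2] w 0.0856 t 30.1
shares total [ 3.000e-03 -1.000e-03  2.264e+00] turn total 0.000
[274.62553222 193.47662405]
[ 239  152   73   79 5156] [274.69297905 191.58669511]
((486.66888427734375, 375.2757263183594), (69.272216796875, 71.9433822631836), 82.03811645507812)
```

View pics/c6.png

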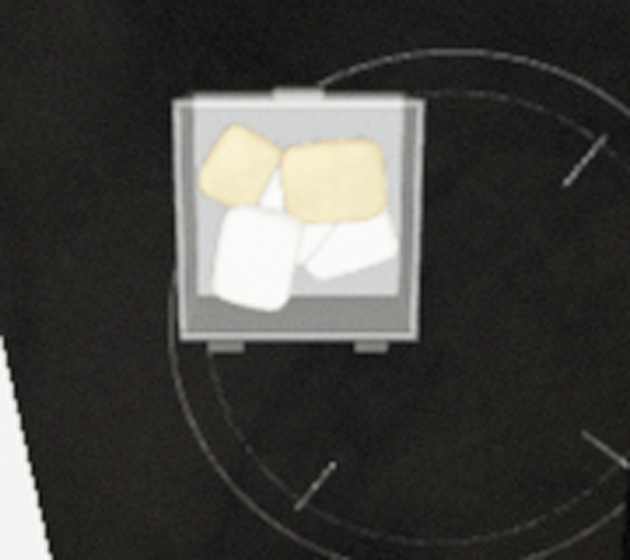

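The box is at (0.487,0.375), yaw 82.0°, with its tabs clear of the gripping sides. I'll grip it.

Call:
arm_command(
  deltas=[
    {"linear":[0.015,0.004,0.15],"turn":0},
    {"linear":[0,0,0.3],"turn":0},
    {"linear":[0,0,0.35],"turn":0},
    {"linear":[0,0,0.35],"turn":0},
    {"linear":[0,0,0.35],"turn":0},
    {"linear":[0,0,0.3],"turn":0},
    {"linear":[0,0,0.25],"turn":0},
    {"linear":[0,0,0.15],"turn":0},
    {"linear":[0,0,0.1],"turn":0},
    {"linear":[0,0,0.04],"turn":0},
  ],
)

```text
clock: 30.9
eef_pos: [0.4866, 0.3752, 0.0125]
tool_rot: [-0.218, -3.133, 0.002]
contact_force: [-1.3, 0.7, -1.1]
width: 0.0853
gripper_force: 0.0
```

Call:
arm_command(
  deltas=[
    {"linear":[0,0,0],"turn":0},
    {"linear":[0,0,0],"turn":0},
    {"linear":[0,0,0],"turn":0},
    {"linear":[0,0,0],"turn":0},
    {"linear":[0,0,0],"turn":0},
    {"linear":[0,0,0],"turn":0},
    {"linear":[0,0,0],"turn":0},
    {"linear":[0,0,0],"turn":0},
    {"linear":[0,0,0],"turn":0},
    {"linear":[0,0,0],"turn":0},
  ],
  fingers=0.5,
  squeeze=30,
)

```text
clock: 31.73
eef_pos: [0.4874, 0.3758, 0.0145]
tool_rot: [0.218, 3.133, 0.001]
contact_force: [-0.8, -1.2, 7.3]
width: 0.0682
gripper_force: 36.3
```

Call:
arm_command(
  deltas=[
    {"linear":[0,0,-0.02],"turn":0},
    {"linear":[0,0,-0.03],"turn":0},
    {"linear":[0,0,-0.06],"turn":0},
    {"linear":[0,0,-0.12],"turn":0},
    {"linear":[0,0,-0.2],"turn":0},
    {"linear":[0,0,-0.25],"turn":0},
    {"linear":[0,0,-0.25],"turn":0},
    {"linear":[0,0,-0.2],"turn":0},
    {"linear":[0,0,-0.15],"turn":0},
    {"linear":[0,0,-0.1],"turn":0},
  ],
)

```text
clock: 32.57
eef_pos: [0.4877, 0.376, 0.1264]
tool_rot: [0.219, 3.132, 0.003]
contact_force: [0.6, -0.4, -0.7]
width: 0.0677
gripper_force: 35.4
```

```bash
python3 - <<'E'
from m1 import *
C,im=snap('wrist','w13.png')
plan((.574,.117,.15),82.6)
E
```

```text
at [0.4881 0.3764 0.1272] yaw_y 82.02 tilt -1.0 F [ 0.8  0.1 -0.4] w 0.0682 t 32.6
shares total [-1.514 -3.061 -0.29 ] turn total -0.003
```

Call:
arm_command(
  deltas=[
    {"linear":[-0.08,-0.15,-0.05],"turn":0},
    {"linear":[-0.13,-0.27,-0.08],"turn":0},
    {"linear":[-0.18,-0.37,-0.08],"turn":0},
    {"linear":[-0.2,-0.4,-0.08],"turn":0},
    {"linear":[-0.2,-0.4,0],"turn":0},
    {"linear":[-0.2,-0.4,0],"turn":0},
    {"linear":[-0.19,-0.38,0],"turn":0},
    {"linear":[-0.17,-0.34,0],"turn":-0.003},
    {"linear":[-0.11,-0.22,0],"turn":0},
    {"linear":[-0.054,-0.131,0],"turn":0},
  ],
)

```text
clock: 33.45
eef_pos: [0.5736, 0.1111, 0.1465]
tool_rot: [-0.212, -3.133, 0.004]
contact_force: [-0.2, -0.8, -2.2]
width: 0.0681
gripper_force: 35.4
```

Call:
arm_command(
  deltas=[
    {"linear":[0,0,0],"turn":0},
    {"linear":[0,0,0],"turn":0},
    {"linear":[0,0,0],"turn":0},
    {"linear":[0,0,0],"turn":0},
    {"linear":[0,0,0],"turn":0},
    {"linear":[0,0,0],"turn":0},
    {"linear":[0,0,0],"turn":0},
    {"linear":[0,0,0],"turn":0},
    {"linear":[0,0,0],"turn":0},
    {"linear":[0,0,0],"turn":0},
  ],
)

```text
clock: 34.28
eef_pos: [0.5734, 0.1164, 0.1475]
tool_rot: [0.204, 3.135, 0.0]
contact_force: [-0.4, -0.2, -1.0]
width: 0.0682
gripper_force: 35.4
```

```bash
python3 - <<'E'
from m1 import *
C,im=snap('wrist','w14.png')
c,e,h,A=blob(im,(5,80,50),(16,255,200),proj(C,(.535,.117,.01)));print(c,A,cv2.boundingRect(h)); q=np.array([ray(C,x[0],.01)[:2] for x in h])*1000;r=cv2.minAreaRect(q.astype(np.float32));print('board',r,cv2.boxPoints(r).round(0).tolist())
plan((.574,.1165,.022),82.6)
E
```

```text
[273.93795776 165.29388428] 5637 (219, 144, 111, 52)
board ((547.8444213867188, 119.1998062133789), (98.49994659423828, 46.3370246887207), 82.598876953125) [[519.0, 73.0], [564.0, 67.0], [577.0, 165.0], [531.0, 171.0]]
at [0.5734 0.1164 0.1475] yaw_y 82.56 tilt -1.0 F [ 0.2 -0.3 -1.3] w 0.0683 t 34.3
shares total [-0.007  0.003  1.569] turn total -0.000
```

View pics/w14.png

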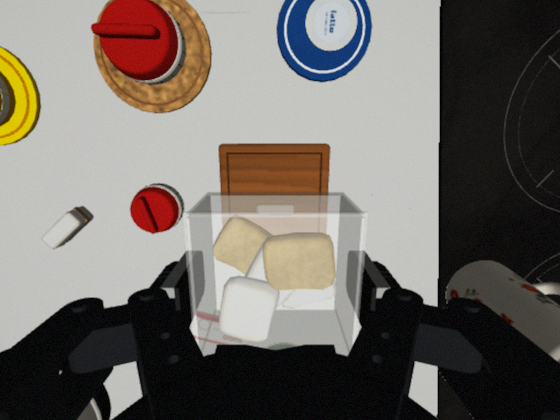

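The board's front edge (274,145) is square with the held box and the centre lies below the tool. I'll lower it.

Call:
arm_command(
  deltas=[
    {"linear":[-0.01,-0.004,0.15],"turn":0},
    {"linear":[0,0,0.25],"turn":0},
    {"linear":[0,0,0.3],"turn":0},
    {"linear":[0,0,0.3],"turn":0},
    {"linear":[0,0,0.25],"turn":0},
    {"linear":[0,0,0.15],"turn":0},
    {"linear":[0,0,0.07],"turn":0},
    {"linear":[0,0,0.04],"turn":0},
    {"linear":[0,0,0.02],"turn":0},
    {"linear":[0,0,0.01],"turn":0},
  ],
)

```text
clock: 35.17
eef_pos: [0.5748, 0.1161, 0.0249]
tool_rot: [0.204, 3.133, 0.001]
contact_force: [-0.2, 0.1, -0.9]
width: 0.0678
gripper_force: 35.4
```

Call:
arm_command(
  deltas=[
    {"linear":[0,0,0.012],"turn":0},
    {"linear":[0,0,0],"turn":0},
    {"linear":[0,0,0.01],"turn":0},
    {"linear":[0,0,0],"turn":0},
    {"linear":[0,0,0.01],"turn":0},
    {"linear":[0,0,0],"turn":0},
    {"linear":[0,0,0],"turn":0},
    {"linear":[0,0,0],"turn":0},
    {"linear":[0,0,0],"turn":0},
    {"linear":[0,0,0],"turn":0},
  ],
)

```text
clock: 36.0
eef_pos: [0.5741, 0.1159, 0.0217]
tool_rot: [0.204, 3.135, -0.0]
contact_force: [-0.1, -0.2, -1.9]
width: 0.068
gripper_force: 35.4
```

Call:
arm_command(
  deltas=[
    {"linear":[0,0,0.01],"turn":0},
    {"linear":[0,0,0],"turn":0},
    {"linear":[0,0,0.008],"turn":0},
    {"linear":[0,0,0],"turn":0},
    {"linear":[0,0,0.006],"turn":0},
    {"linear":[0,0,0],"turn":0},
    {"linear":[0,0,0],"turn":0},
    {"linear":[0,0,0],"turn":0},
    {"linear":[0,0,0],"turn":0},
    {"linear":[0,0,0],"turn":0},
  ],
)

```text
clock: 36.83
eef_pos: [0.5741, 0.1159, 0.0198]
tool_rot: [0.204, 3.135, 0.0]
contact_force: [0.2, 0.4, -1.4]
width: 0.068
gripper_force: 35.4
```

Call:
arm_command(
  deltas=[
    {"linear":[0,0,0.006],"turn":0},
    {"linear":[0,0,0],"turn":0},
    {"linear":[0,0,0.006],"turn":0},
    {"linear":[0,0,0],"turn":0},
    {"linear":[0,0,0.004],"turn":0},
    {"linear":[0,0,0],"turn":0},
    {"linear":[0,0,0],"turn":0},
    {"linear":[0,0,0],"turn":0},
    {"linear":[0,0,0],"turn":0},
    {"linear":[0,0,0],"turn":0},
  ],
)

```text
clock: 37.67
eef_pos: [0.5742, 0.116, 0.0195]
tool_rot: [0.204, 3.135, 0.0]
contact_force: [-3.0, 0.0, 8.5]
width: 0.068
gripper_force: 36.5
```

Contact; I'll release and rise.

Call:
arm_command(
  deltas=[
    {"linear":[0,0,0],"turn":0},
    {"linear":[0,0,0],"turn":0},
    {"linear":[0,0,0],"turn":0},
    {"linear":[0,0,0],"turn":0},
    {"linear":[0,0,0],"turn":0},
    {"linear":[0,0,0],"turn":0},
    {"linear":[0,0,-0.05],"turn":0},
    {"linear":[0,0,-0.2],"turn":0},
    {"linear":[0,0,-0.4],"turn":0},
    {"linear":[0,0,-0.4],"turn":0},
  ],
  fingers=0,
)

```text
clock: 38.5
eef_pos: [0.573, 0.1157, 0.1025]
tool_rot: [-0.204, -3.132, 0.002]
contact_force: [-0.3, 0.4, -0.8]
width: 0.0853
gripper_force: 0.0
```

Call:
arm_command(
  deltas=[
    {"linear":[0,0,-0.4],"turn":0},
    {"linear":[0,0,-0.4],"turn":0},
    {"linear":[0,0,-0.4],"turn":0},
    {"linear":[0,0,-0.2],"turn":0},
    {"linear":[0,0,0],"turn":0},
    {"linear":[0,0,0],"turn":0},
    {"linear":[0,0,0],"turn":0},
    {"linear":[0,0,0],"turn":0},
    {"linear":[0,0,0],"turn":0},
    {"linear":[0,0,0],"turn":0},
  ],
)

```text
clock: 39.33
eef_pos: [0.5736, 0.1158, 0.2134]
tool_rot: [-0.204, -3.133, 0.001]
contact_force: [0.5, -0.2, 0.5]
width: 0.0854
gripper_force: 0.0
```

```bash
python3 - <<'E'
from m1 import *
C,im=snap('wrist','w15.png')
plan((.574,.1165,.2),82.6)
o=im.copy()
for p,r in [((.439,.1752,.029),.0195),((.451,-.119,.042),.028),((.4363,.0308,.024),.03)]:
    cv2.polylines(o,[np.array([proj(C,(p[0]+r*np.cos(a),p[1]+r*np.sin(a),p[2])) for a in np.linspace(0,6.283,60)]).round().astype(np.int32)],True,(0,255,0),1)
a=np.radians(82.6);X=np.array([np.sin(a),-np.cos(a)]);Y=np.array([np.cos(a),np.sin(a)])
for s,z in((.05,.01),(.035,.052)):
    cv2.polylines(o,[np.array([proj(C,(*(np.array([.5742,.116])+s*(i*X+j*Y)),z)) for i,j in((1,1),(1,-1),(-1,-1),(-1,1))]).round().astype(np.int32)],True,(0,255,0),1)
cv2.imwrite('pics/w15o.png',cv2.resize(o,(784,588))[:,:,::-1])
E
```

```text
at [0.5737 0.1158 0.2135] yaw_y 82.56 tilt -1.0 F [0.5 1.  0.2] w 0.0856 t 39.4
shares total [-0.003  0.009  0.169] turn total -0.000
```

View pics/w15o.png

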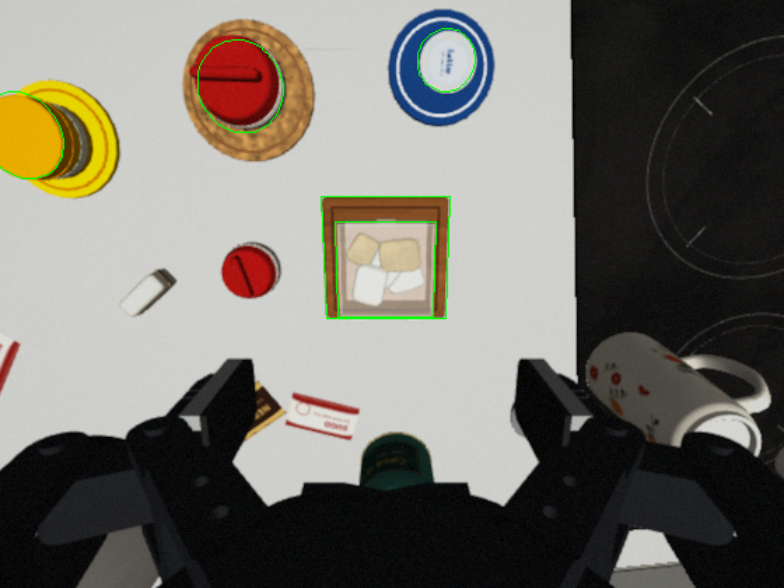

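The drawn target outlines match all four placed things: tin (28,135), timer (238,83), pot (447,60) and box (385,268). The mug and soap stand untouched. I'm handing in.

```bash
python3 -c "
from bench import bot
print(bot.close_job())"
```

```text
the job is handed in; nothing more can be done
None
```

I handed in the job at about 39 s: the milk pot, yellow tin, egg timer and biscuit box each stand upright within a few mm of the middle of their places, going by the camera check, and the mug and soap were not moved; no verdict was returned.

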